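Gauge the bored stem on the wood lathe

TASK

On the bench lies a blue-handled depth gauge with its white scale facing sideways: roll it along the bench until the scale faces up, and pick it up. Gently push its rod into the brass-mouthed bore of the wooden stem on the lathe until the brass collar stops against the mouth, then draw it fully out again. Finish still holding the gauge: level, scale up, its tip over the middle of the small green reading mat and about 15 cm above the bench, held still; leave everything else on the bench where it is.

Things in the scene. Friction and masses are not known exactly. Their poses are not given: they have to be found in the camera images.
- gauge_grip (a point): Centre of the blue handle of the loose depth gauge, on its axis, 17 mm above the bench when it lies there. Handle: twelve-sided bar, 100 mm long, 34 mm across flats, so it rolls in 30 degree steps (9 mm of travel each) and rests on a flat. x points to the tip; z points out of the flat with the white scale: level at the start, the scale facing away from the robot; it must point up.
- gauge_collar (a point): Centre of the front face of the gauge's brass collar (31 mm diameter, 10 mm thick), 80 mm from the handle's centre along x; same axes. Between handle and collar is a 15 mm neck 20 mm long.
- gauge_tip (a point): End of the gauge's steel rod (12 mm diameter, tapering over the last 6 mm, 75 mm long from the collar's face), 155 mm from the handle's centre along x; same axes. A white stripe on the rod continues the scale.
- bore_mouth (a point): Centre of the bore's mouth, 125 mm above the bench, in the brass ring (44 mm outside diameter) at the end of the pale wooden stem that sticks out level from a 140 mm disc on the white lathe. The bore is 20 to 21 mm wide and 110 mm deep; x is level and points straight into it, z up. The disc begins 130 mm beyond the mouth, the 30 mm high bed 50 mm beyond it; in front of the mouth the way is free.
- mat: Green square reading mat, fixed flat on the bench, 100 by 100 mm and 3 mm thick, with a thin white square on it; origin at the centre of its underside.
- gauge: The depth gauge as a whole: loose, 160 to 260 g, 205 mm long; origin at the handle's centre, x to the tip, -y out of the scale's flat. Its centre of mass lies about 14 mm from there towards the tip, within the handle; only the handle touches the bench.
- lathe: The lathe as a whole, fixed, with the wooden piece; origin on the bench straight below the bore's mouth; x into the bore, z up. The headstock is 250 mm high, 170 mm wide and stands 230 to 420 mm beyond the mouth.
- wax_jar: Jar, 68 mm diameter, 65 mm high; leave alone.
- sanding_block: Cork sanding block, 110 by 60 by 30 mm; leave alone.
- bowl: Wooden bowl, 110 mm across, 50 mm high; leave alone.
- gouge: Turning gouge lying down, 320 mm long, 24 mm thick, dark handle; origin near its ferrule, x along the blade; leave alone.
- finial: Turned wooden knob standing up, 40 mm diameter, 66 mm high; leave alone.
- chuck_key: Steel T-shaped key lying flat, 90 by 80 mm, 12 mm thick; leave alone.
- offcut: Wood offcut, 70 by 50 by 50 mm; leave alone.
Mind the look-alikes: they are no part of the job. There is more than one size of the gauge; the job needs the smaller.

How it is judged:
By the outcome, as a careful person would: the job done as asked, in the order asked, and still so for the second after the job is handed in, while the arm keeps its last pose, push and grip.
It also fails if it takes over 67 s, if anything falls off the work surface, if the arm or the gripper's body presses on something with over 40 N, if the wrist force passes 120 N, or if a joint passes its speed limit or range.

ROBOT

A 6-joint arm with a two-finger parallel gripper is mounted at the origin on the work surface. World frame = base frame: x ahead of the robot, y to its left, z up, the work surface at z = 0. Lengths are in m, angles in rad, forces in N, time in s.
With the tool pointing down it reaches from about 0.25 to 0.775 m from the base axis. Payload 4 kg.
Tool frame: the origin (TCP) lies at the very end of the fingers, on their centre line; the grasp point (between the pads) lies 19 mm behind it; z points along the fingers, y is the direction in which the jaws open and shut (so a half turn about z gives the same grasp; the last joint's range is limited). The gripper opens to 94 mm and grips with 3 to 60 N. Pads are 16 mm wide; open, the fingers measure 119 mm over their backs; the gripper's body (75 mm by 177 mm) begins 78 mm behind the grasp point.
Start: joints at [-1.247, 0.087, 1.371, -0, 1.684, -0.103], TCP at [0.228, -0.501, 0.174] pointing down, gripper open.
Joint ranges: [-3.1, 3.1], [-0.76, 2.03], [0.27, 2.55], [-1.08, 4.22], [0.17, 2.65], [-2.57, 2.57]. Speed limits (rad/s): [2.79, 2.79, 3.14, 3.14, 3.14, 3.14].

INTERFACE

Orientations are given as [roll, pitch, yaw] about the fixed x, y, z axes, in that order (R = Rz(yaw) Ry(pitch) Rx(roll)).
In Python, from bench import robot, snapshot, calibration gives the robot as it stands. The module is installed in compiled form; this text tells all that it offers.
- The arm moves only by the tool servo_tool, never from a script. Its argument "series" is text: rows parted by semicolons, each of 5 numbers parted by spaces: the closure, from -1 (fully open) to 1 (shut), then the shift along the tool's x, y, z in cm, then the turn about the tool's z in rad. A call has 1 to 20 rows; each row is the pose to reach, as a shift and turn from the pose commanded when the call began, along the tool's axes at that moment; what a row does not reach only later rows make up. A row lasts 1/12 s, in which the tool goes at most 41.7 mm and 7.16 degrees, less where a joint would pass 70% of its speed; a pose out of reach is approached as far as the arm can. A call with a gripper value outside its range is refused whole. The fingers move at their own pace and stop on an object; the grip force is fixed at half the most. Time passes only in rows, so rows that repeat a pose let the fingers close. It gives the time, the measured TCP pose, the force and the opening at its end, in the units of the state.
- robot.get_obs(): the state, without advancing time (a new reading comes with each control period).
- snapshot(name): name is "scene" or "top" or "wrist"; returns (picture, depth): 480x640x3 uint8, red, green, blue; 480x640 float32, m along the optical axis (not along the pixel's ray), 0 where there is no reading.
- calibration(name): a dict with "fx", "fy", "cx", "cy" (pixels), "rvec" (rotation vector, rad) and "tvec" (3), from world to camera coordinates, as OpenCV has them; the wrist camera has in their place "tool_from_camera" (4x4, takes a point from camera to tool coordinates, whose origin is the TCP and whose axes are the flange's). Camera axes: x right, y down, z forward; pixel columns grow to the right and rows downward; lengths in m; the calibration is good to about 2 mm. A picture is of the moment at which its call begins: read the wrist's pose just before it. calibration takes no time and is no camera call.
- robot.close_job(): hands the job in, once; it reports no verdict.
The state is a dict: "time": time; "joint_positions": joint angles; "qvel": joint speeds; "joint_torque": joint torques, N m; "tool_pos": TCP position; "ee_rot": TCP orientation; "wrist_force": force on the tool from outside, world axes, zero at the start; "wrist_torque": the same for the moment, N m; "width": finger opening in m.
Only numpy, scipy, OpenCV 4.12 (cv2) and the standard library are available. Lean on these libraries where they do the work, as an engineer would, in place of code of your own. Each camera call takes 0.05 s, during which the arm holds its last target. There are 200 camera calls.

## Working session

There is one attempt and no reset: what is moved stays moved. The work goes in short steps, Python scripts to look and compute and a tool call to move; the robot and the scene stay as the last step left them, time stands still between calls to the robot, and variables do not carry over. Pictures are saved under pics/ and viewed, about 8 in all and at most 12, crops included, and the job is handed in when it is done.

Besides the shell and the picture viewer there is one more tool, called after "Emit:" as name(argument=value, ...) on one line, values as JSON. servo_tool: Moves the arm, as the interface text tells. Its arguments: {"type":"object","properties":{"series":{"type":"string"}},"required":["series"]}

```bash
mkdir -p pics; cat > h.py <<'E'
import numpy as np, cv2
from scipy.spatial.transform import Rotation as R
from bench import robot, snapshot, calibration
def save(n,p): cv2.imwrite('pics/'+n,cv2.cvtColor(p,cv2.COLOR_RGB2BGR))
def extr(name,obs=None):
    c=calibration(name)
    if name=='wrist':
        o=obs; T=np.eye(4); T[:3,:3]=R.from_euler('xyz',o['ee_rot']).as_matrix(); T[:3,3]=o['tool_pos']
        return c,T@np.array(c['tool_from_camera'])
    M=np.eye(4); M[:3,:3]=R.from_rotvec(np.ravel(c['rvec'])).as_matrix(); M[:3,3]=np.ravel(c['tvec'])
    return c,np.linalg.inv(M)
def ray(c,T,u,v):
    d=np.array([(u-c['cx'])/c['fx'],(v-c['cy'])/c['fy'],1.]); return T[:3,3],T[:3,:3]@d
def onz(c,T,u,v,z):
    o,d=ray(c,T,u,v); return o+d*(z-o[2])/d[2]
def pt(c,T,D,u,v):
    o,d=ray(c,T,u,v); return o+d*D[int(v),int(u)]
E
python3 - <<'E'
from h import *
o=robot.get_obs(); print(o['tool_pos'],o['ee_rot'],o['time'])
for n in('scene','top'):
    p,d=snapshot(n); save(n+'0.png',p); np.save(n+'0.npy',d); c,T=extr(n); print(n,T.round(3).tolist(),c['fx'])
print(calibration('wrist'))
E
```

```text
[ 0.22745845 -0.50009229  0.17288965] [-3.13941034e+00 -2.07555379e-04  4.26735069e-01] 0.0
scene [[-0.51, 0.73, -0.456, 1.091], [0.86, 0.439, -0.259, 0.255], [0.011, -0.524, -0.852, 1.23], [0.0, 0.0, 0.0, 1.0]] 606.1968713015219
top [[0.03, -0.984, 0.177, 0.225], [-0.999, -0.027, 0.017, -0.099], [-0.012, -0.177, -0.984, 1.559], [0.0, 0.0, 0.0, 1.0]] 621.8801252422896
{'fx': 350.31598181435567, 'fy': 350.31598181435567, 'cx': 316.60161310561256, 'cy': 244.30547005841143, 'tool_from_camera': array([[-9.17206434e-04, -9.59543486e-01, -2.81558976e-01,
         8.26302005e-02],
       [ 9.99999206e-01, -6.36762673e-04, -1.08753141e-03,
        -8.67663048e-05],
       [ 8.64247436e-04, -2.81559750e-01,  9.59543308e-01,
        -2.11119511e-01],
       [ 0.00000000e+00,  0.00000000e+00,  0.00000000e+00,
         1.00000000e+00]])}
```

View pics/scene0.png

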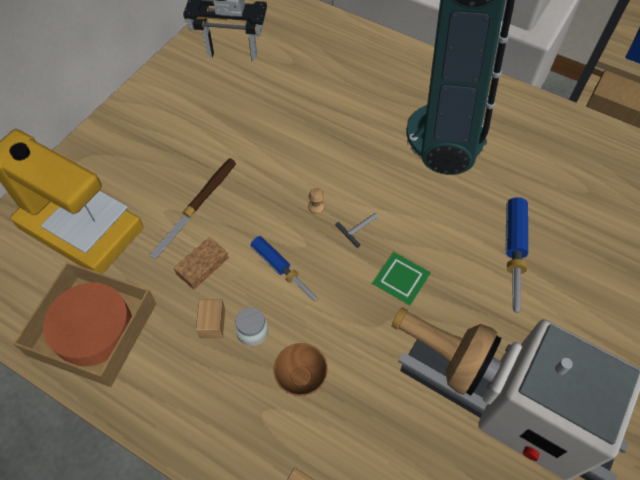

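View pics/top0.png

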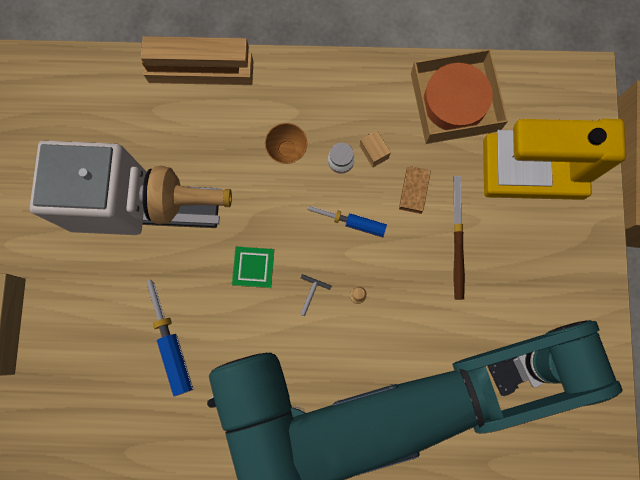

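```bash
python3 - <<'E'
from h import *
p=cv2.imread('pics/top0.png'); s=cv2.imread('pics/scene0.png')
a=cv2.resize(p[190:250,290:400],(800,436),interpolation=cv2.INTER_CUBIC)
cv2.imwrite('pics/c1.png',a)
c,T=extr('top');D=np.load('top0.npy')
for n,u,v,z in[('tip',308,207,.017),('collar',338,216,.017),('h0',347,216.5,.025),('h1',386,229,.025),('bigtip',151,281,.02),('bigend',183,394,.02),('mat',253.5,267.5,.003),('mouth',231,198,.125),('stemroot',178,196,.125)]:
    print(n,onz(c,T,u,v,z).round(4),pt(c,T,D,u,v).round(4))
c,T=extr('scene');D=np.load('scene0.npy')
for n,u,v,z in[('tip',316,299,.017),('collar',291,277,.017),('mat',402,278,.003),('mouth',399,319,.125)]:
    print(n,onz(c,T,u,v,z).round(4),pt(c,T,D,u,v).round(4))
E
```

```text
tip [ 0.6008 -0.042   0.017 ] [ 0.5999 -0.0421  0.0204]
collar [ 0.5793 -0.1189  0.017 ] [ 0.5756 -0.1187  0.033 ]
h0 [ 0.5768 -0.1416  0.025 ] [ 0.5835 -0.1424 -0.0043]
h1 [ 0.5472 -0.2403  0.025 ] [ 0.552  -0.2423  0.0023]
bigtip [0.3999 0.3437 0.02  ] [0.3993 0.3424 0.0246]
bigend [0.1279 0.2449 0.02  ] [ 0.1262  0.2508 -0.0065]
mat [0.4434 0.0912 0.003 ] [0.4432 0.0911 0.0045]
mouth [0.5916 0.1379 0.125 ] [0.5967 0.1412 0.105 ]
stemroot [0.5932 0.2647 0.125 ] [0.5875 0.2591 0.1471]
tip [ 0.5994 -0.0381  0.017 ] [ 0.6004 -0.0375  0.0193]
collar [ 0.5818 -0.1141  0.017 ] [ 0.5844 -0.1122  0.0232]
mat [0.4482 0.0992 0.003 ] [0.449  0.0994 0.0045]
mouth [0.5962 0.1504 0.125 ] [0.6037 0.152  0.1416]
```

View pics/c1.png

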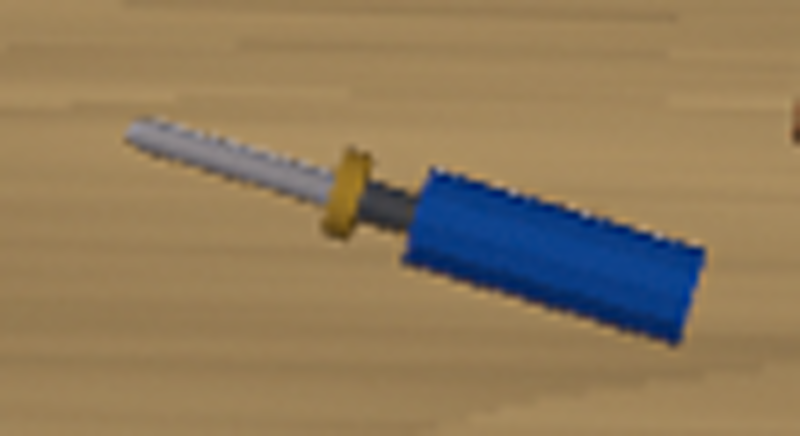

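Candidates: scene (275,258)/top (365,223), about 205 mm long, and scene (517,230)/top (172,360), about 290 mm. The smaller one at top (365,223) is the one meant. The crop shows its plain side up, with a trace of white on the far edge. To get the scale up it must roll 3 flats towards the robot. I'll move to hover on its far side, jaws along the gauge axis.

Emit:
servo_tool(series="-0.06 46.5 -12.3 0 0.67;-0.06 46.5 -12.3 0 0.67;-0.06 46.5 -12.3 0 0.67;-0.06 46.5 -12.3 0 0.67;-0.06 46.5 -12.3 0 0.67;-0.06 46.5 -12.3 0 0.67;-0.06 46.5 -12.3 0 0.67;-0.06 46.5 -12.3 0 0.67;-0.06 46.5 -12.3 0 0.67;-0.06 46.5 -12.3 0 0.67;-0.06 46.5 -12.3 0 0.67;-0.06 46.5 -12.3 0 0.67;-0.06 46.5 -12.3 0 0.67;-0.06 46.5 -12.3 0 0.67;-0.06 46.5 -12.3 0 0.67;-0.06 46.5 -12.3 0 0.67;-0.06 46.5 -12.3 0 0.67")

```text
time: 1.52
tool_pos: [0.5991, -0.1975, 0.1744]
ee_rot: [3.141, -0.0, -0.245]
wrist_force: [0.0, 0.2, -1.2]
width: 0.0498
```

```bash
python3 - <<'E'
from h import *
o=robot.get_obs(); print(o['tool_pos'],o['ee_rot'],o['time'],o['width'],o['joint_positions'],o['wrist_force'])
p,d=snapshot('wrist'); save('w1.png',p); np.save('w1.npy',d)
E
```

```text
[ 0.59907876 -0.19751243  0.17436461] [ 3.14118581e+00 -1.44563059e-04 -2.45361274e-01] 1.5167 0.049844162194447435 [-4.08089748e-01  2.68641598e-01  1.16043512e+00 -3.81868309e-04
  1.71230735e+00  1.40801398e+00] [ 0.0446702   0.23330607 -1.24121241]
```

View pics/w1.png

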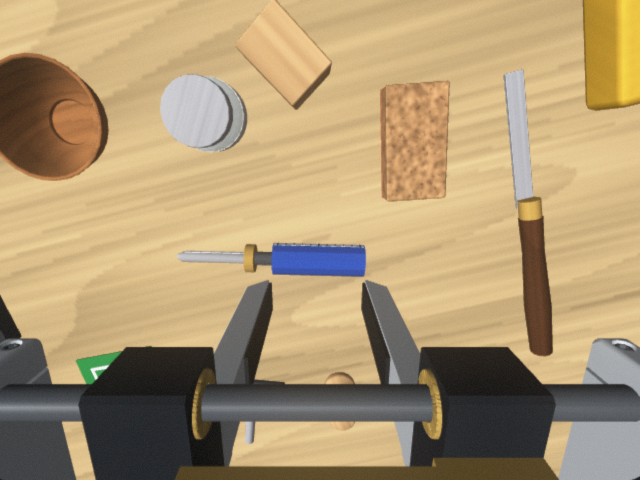

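The wrist view shows the gauge with its tip at (180,257), collar at (250,258) and handle from (273,260) to (365,260). The white ticks lie along the far, upper edge.

```bash
python3 - <<'E'
from h import *
o=robot.get_obs(); c,T=extr('wrist',o); D=np.load('w1.npy')
print('cam',T[:3,3].round(3))
for n,u,v,z in[('tip',180,257,.017),('collar',250,258,.017),('h0',273,260,.034),('h1',364,261,.034),('h0n',273,275,.02),('h1n',364,276,.02),('hf0',274,245,.029),('hf1',364,246,.029)]:
    print(n,onz(c,T,u,v,z).round(4),pt(c,T,D,u,v).round(4))
a=onz(c,T,180,257,.017)[:2];b=onz(c,T,364,260.5,.03)[:2];print(np.arctan2(*(a-b)[::-1]),np.linalg.norm(a-b))
E
```

```text
cam [ 0.679 -0.217  0.386]
tip [ 0.5969 -0.0401  0.017 ] [ 0.5981 -0.0427  0.0224]
collar [ 0.5769 -0.1151  0.017 ] [ 0.581  -0.1192  0.0316]
h0 [ 0.5735 -0.1428  0.034 ] [ 0.5739 -0.1431  0.0353]
h1 [ 0.549  -0.2362  0.034 ] [ 0.5491 -0.2361  0.0345]
h0n [ 0.5523 -0.1349  0.02  ] [ 5.455e-01 -1.305e-01  2.000e-04]
h1n [ 0.5264 -0.2332  0.02  ] [ 0.5183 -0.2341  0.0006]
hf0 [ 0.588  -0.1475  0.029 ] [ 0.5863 -0.1462  0.0225]
hf1 [ 0.5636 -0.2399  0.029 ] [ 0.5603 -0.2405  0.019 ]
1.3266836941693745 0.20234832707923328
```

Emit:
servo_tool(series="-0.06 0 -0.7 4 0;-0.06 0 -0.7 8 0;-0.06 0 -0.7 12 0;-0.06 0 -0.7 14 0;-0.06 0 -0.7 14.6 0;-0.06 0 -0.7 14.6 0;-0.06 -0.6 -0.7 14.6 0;-0.06 -1.2 -0.7 14.6 0;-0.06 -1.5 -0.7 14.6 0;-0.06 -1.7 -0.7 14.6 0;-0.06 -1.9 -0.7 14.6 0;-0.06 -2.1 -0.7 14.6 0;-0.06 -2.3 -0.7 14.6 0;-0.06 -2.4 -0.7 14.6 0;-0.06 -2.4 -0.7 14.6 0;-0.06 -2.4 -0.7 14.6 0")

```text
time: 2.9
tool_pos: [0.5784, -0.1836, 0.028]
ee_rot: [3.142, 0.0, -0.243]
wrist_force: [-0.1, 0.3, -0.2]
width: 0.0499
```

```bash
python3 - <<'E'
from h import *
o=robot.get_obs(); print(o['tool_pos'],o['ee_rot'],o['time'],o['wrist_force'])
p,d=snapshot('wrist'); save('w2.png',p); np.save('w2.npy',d)
a=cv2.resize(p[160:340,160:420],(780,540),interpolation=cv2.INTER_CUBIC); save('w2c.png',a)
E
```

```text
[ 0.57842379 -0.18362685  0.02799947] [ 3.14155227e+00  6.28295563e-05 -2.43174165e-01] 2.9 [-0.06197712  0.31685706 -0.23590307]
```

View pics/w2.png

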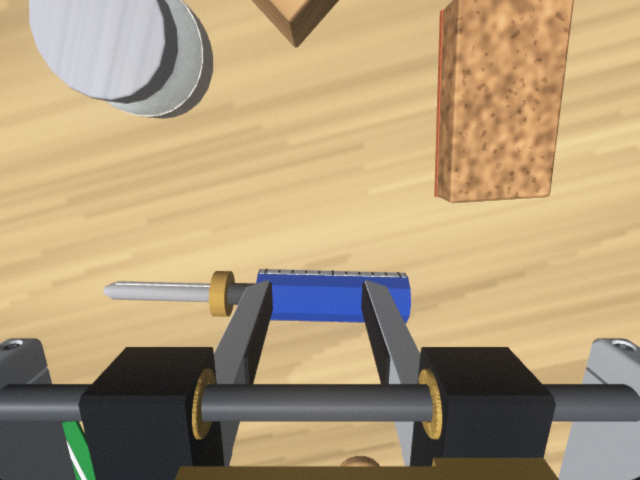

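```bash
cat >> h.py <<'E'
def prof(o,c,T,D,cols,r0,r1,org=(0.561,-0.191),yaw=1.3267):
    # depth points in the gauge frame: (perp outward n, along u, z)
    u=np.array([np.cos(yaw),np.sin(yaw)]);n=np.array([u[1],-u[0]])
    for k in cols:
        out=[]
        for v in range(r0,r1,4):
            P=pt(c,T,D,k,v); q=P[:2]-org
            out.append((v,*(np.array([q@n,q@u,P[2]])*1000).round(1)))
        print(k,out)
E
python3 - <<'E'
from h import *
o=robot.get_obs(); c,T=extr('wrist',o); D=np.load('w2.npy')
prof(o,c,T,D,[290,350],262,326)
for n,u,v,z in[('tip',107,291,.017),('collar',222,293,.017)]: print(n,onz(c,T,u,v,z).round(4),pt(c,T,D,u,v).round(4))
E
```

```text
290 [(262, np.float64(14.4), np.float64(31.0), np.float64(0.8)), (266, np.float64(11.4), np.float64(31.0), np.float64(1.0)), (270, np.float64(13.0), np.float64(30.1), np.float64(13.5)), (274, np.float64(13.1), np.float64(29.5), np.float64(21.5)), (278, np.float64(11.4), np.float64(29.3), np.float64(24.2)), (282, np.float64(9.8), np.float64(29.1), np.float64(27.3)), (286, np.float64(8.0), np.float64(29.0), np.float64(29.5)), (290, np.float64(6.5), np.float64(28.8), np.float64(32.5)), (294, np.float64(4.3), np.float64(28.7), np.float64(33.8)), (298, np.float64(1.7), np.float64(28.8), np.float64(34.1)), (302, np.float64(-0.8), np.float64(28.8), np.float64(34.8)), (306, np.float64(-3.8), np.float64(28.9), np.float64(34.5)), (310, np.float64(-6.6), np.float64(28.9), np.float64(34.5)), (314, np.float64(-9.9), np.float64(29.1), np.float64(33.6)), (318, np.float64(-14.1), np.float64(29.3), np.float64(31.2)), (322, np.float64(-34.2), np.float64(32.1), np.float64(0.2))]
350 [(262, np.float64(14.1), np.float64(-12.3), np.float64(-0.0)), (266, np.float64(11.2), np.float64(-12.3), np.float64(0.6)
[... 271 characters left out ...]
np.float64(-9.9), np.float64(28.5)), (290, np.float64(6.1), np.float64(-9.7), np.float64(31.5)), (294, np.float64(3.1), np.float64(-9.8), np.float64(31.1)), (298, np.float64(1.2), np.float64(-9.7), np.float64(33.0)), (302, np.float64(-0.8), np.float64(-9.6), np.float64(34.8)), (306, np.float64(-4.4), np.float64(-9.8), np.float64(33.1)), (310, np.float64(-6.6), np.float64(-9.7), np.float64(34.4)), (314, np.float64(-9.6), np.float64(-9.8), np.float64(34.2)), (318, np.float64(-13.4), np.float64(-10.1), np.float64(32.5)), (322, np.float64(-33.9), np.float64(-13.5), np.float64(0.6))]
tip [ 0.5976 -0.0392  0.017 ] [ 0.599  -0.0429  0.022 ]
collar [ 0.5771 -0.1156  0.017 ] [ 0.5823 -0.1212  0.0312]
```

View pics/w2c.png

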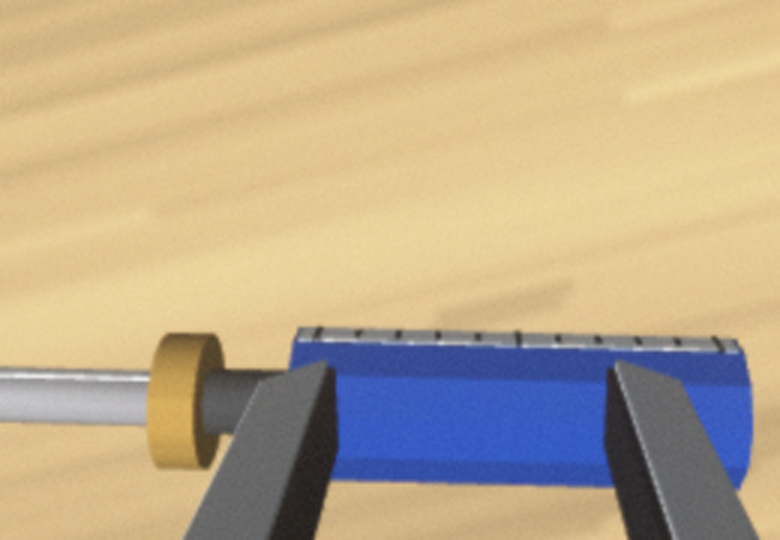

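The gauge has not tipped yet (its axis is at n≈-3.3 mm, tip and collar unmoved). The scale is still on the far side, at the crop's upper edge of the handle. I'll keep pushing, and track the handle and white band numerically.

Emit:
servo_tool(series="-0.06 -0.2 0 0 0;-0.06 -0.4 0 0 0;-0.06 -0.6 0 0 0;-0.06 -0.8 0 0 0;-0.06 -0.8 0 0 0;-0.06 -0.8 0 0 0")

```text
time: 3.45
tool_pos: [0.5706, -0.1817, 0.0281]
ee_rot: [3.142, -0.0, -0.243]
wrist_force: [0.3, -0.2, 0.6]
width: 0.0499
```

```bash
cat >> h.py <<'E'
def band(name,p,D,o,org=(0.561,-0.191),yaw=1.3267,s0=-20,s1=15):
    # medians across the handle (scan in world n,z): blue / white bands
    c,T=extr(name,o); v,u=np.mgrid[0:480,0:640]; d=D
    X=np.stack([(u-c['cx'])/c['fx']*d,(v-c['cy'])/c['fy']*d,d],-1)@T[:3,:3].T+T[:3,3]
    e=np.array([np.cos(yaw),np.sin(yaw)]);n=np.array([e[1],-e[0]]); q=X[...,:2]-np.array(org)
    N=q@n*1000;S=q@e*1000;Z=X[...,2]*1000
    hsv=cv2.cvtColor(p,cv2.COLOR_RGB2HSV)
    base=(S>s0)&(S<s1)&(abs(N)<70)&(Z<50)&(d>0)
    b=base&(hsv[...,0]>100)&(hsv[...,0]<130)&(hsv[...,1]>150)
    w=base&(hsv[...,1]<45)&(hsv[...,2]>150)&(Z>8)
    for nm,m in(('blue',b),('white',w)):
        if m.sum(): print(nm,m.sum(),'N',np.percentile(N[m],[2,50,98]).round(1),'Z',np.percentile(Z[m],[2,50,98]).round(1))
    for lo,hi in((-45,-30),(30,45)):
        m=(S>lo)&(S<hi)&(abs(N)<70)&(Z<50)&(Z>10)&(hsv[...,0]>100)&(hsv[...,0]<130)&(hsv[...,1]>150)
        if m.sum(): print('end',lo,N[m&(Z>33)].mean().round(1) if (m&(Z>33)).any() else None)
E
cat > look.py <<'E'
from h import *
import sys
o=robot.get_obs(); print(o['tool_pos'],o['time'],o['wrist_force'].round(1))
p,d=snapshot('wrist'); save(sys.argv[1]+'.png',p); np.save(sys.argv[1]+'.npy',d); band('wrist',p,d,o)
q=np.array(o['tool_pos'])[:2]-np.array([.561,-.191]); print('tcp N',q@np.array([.970,-.2417])*1000)
E
python3 -c "
from h import *
" ; python3 look.py w3
```

```text
[ 0.57060721 -0.18171979  0.02814751] 3.45 [ 0.3 -0.2  0.6]
blue 2286 N [-15.6   1.3  11.4] Z [23.3 32.5 35.4]
white 65 N [11.9 12.5 13.1] Z [13.5 20.7 22.4]
end -45 -4.1
end 30 -3.1
tcp N 7.075963468756482
```

Emit:
servo_tool(series="-0.06 -0.2 0 0 0;-0.06 -0.4 0 0 0;-0.06 -0.6 0 0 0;-0.06 -0.6 0 0 0;-0.06 -0.6 0 0 0")

```text
time: 3.92
tool_pos: [0.5647, -0.1802, 0.0281]
ee_rot: [3.142, -0.0, -0.243]
wrist_force: [-0.3, 0.2, -0.4]
width: 0.0496
```

```bash
python3 look.py w4; python3 - <<'E'
from h import *
p=cv2.imread('pics/w4.png'); cv2.imwrite('pics/w4c.png',cv2.resize(p[230:340,160:420],(780,330),interpolation=cv2.INTER_CUBIC))
o=robot.get_obs(); c,T=extr('wrist',o); D=np.load('w4.npy'); prof(o,c,T,D,[258,300,376],262,340)
E
```

```text
[ 0.56473149 -0.18024203  0.02811071] 3.9167 [-0.3  0.2 -0.4]
blue 2377 N [-15.9   1.1  11.4] Z [23.2 32.5 35.4]
white 67 N [11.8 12.5 13.1] Z [14.2 20.8 22.1]
end -45 -4.6
end 30 -2.5
tcp N 1.019348017861121
258 [(262, np.float64(9.8), np.float64(49.1), np.float64(28.0)), (266, np.float64(7.6), np.float64(49.0), np.float64(29.4)), (270, np.float64(5.8), np.float64(48.7), np.float64(31.9)), (274, np.float64(3.8), np.float64(48.5), np.float64(33.7)), (278, np.float64(1.3), np.float64(48.6), np.float64(34.1)), (282, np.float64(-1.1), np.float64(48.6), np.float64(34.9)), (286, np.float64(11.0), np.float64(42.4), np.float64(69.6)), (290, np.float64(10.3), np.float64(41.9), np.float64(73.0)), (294, np.float64(10.4), np.float64(41.0), np.float64(78.2)), (298, np.float64(10.2), np.float64(40.3), np.float64(82.4)), (302, np.float64(10.4), np.float64(39.5), np.float64(87.3)), (306, np.float64(10.6), np.float64(38.8), np.float64(91.8)), (310, np.float64(10.0), np.float64(38.3), np.float64(94.8)), (314, np.float64(8.6), np.float64(38.2), np.float64(95.9)), (318, np.float64(9.2), np.float64(37.4
[... 2091 characters left out ...]
np.float64(78.4)), (298, np.float64(10.7), np.float64(-17.1), np.float64(83.5)), (302, np.float64(10.1), np.float64(-16.7), np.float64(86.7)), (306, np.float64(10.7), np.float64(-15.8), np.float64(92.1)), (310, np.float64(10.5), np.float64(-15.2), np.float64(95.7)), (314, np.float64(10.7), np.float64(-14.5), np.float64(99.8)), (318, np.float64(9.3), np.float64(-14.4), np.float64(100.9)), (322, np.float64(9.3), np.float64(-13.8), np.float64(104.5)), (326, np.float64(9.3), np.float64(-13.3), np.float64(107.9)), (330, np.float64(8.2), np.float64(-13.1), np.float64(109.1)), (334, np.float64(6.6), np.float64(-13.1), np.float64(109.6)), (338, np.float64(5.0), np.float64(-13.1), np.float64(110.1))]
```

View pics/w4c.png

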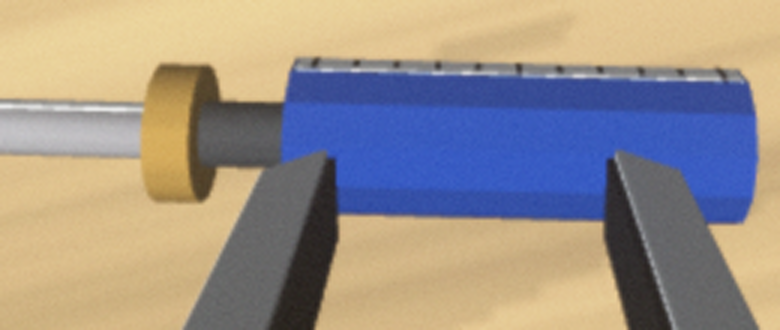

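The fingertip images at (268,281) and (364,281) suggest the fingers end well short of the nominal TCP. There has been no contact and no force. I'll project candidate tip points to see how much.

```bash
python3 - <<'E'
from h import *
c=calibration('wrist');M=np.linalg.inv(np.array(c['tool_from_camera']))
for x in(8,-8,0):
  for z in(0,-19,-30,-36,-42,-48):
    q=M@np.array([x/1e3,.0248,z/1e3,1]); print(x,z,(c['fx']*q[0]/q[2]+c['cx']).round(1),(c['fy']*q[1]/q[2]+c['cy']).round(1),end=' | ')
  print()
D=np.load('w4.npy')
o=robot.get_obs();c,T=extr('wrist',o)
for v in range(276,292,2):
  print(v,[(np.linalg.inv(M)@np.append(np.array([(u-c['cx'])/c['fx'],(v-c['cy'])/c['fy'],1])*D[v,u],1))[:3].round(4).tolist() for u in(258,264,267)])
E
```

```text
8 0 356.1 263.0 | 8 -19 359.6 273.8 | 8 -30 361.9 281.0 | 8 -36 363.3 285.3 | 8 -42 364.7 289.8 | 8 -48 366.3 294.6 | 
-8 0 355.4 286.2 | -8 -19 358.7 298.8 | -8 -30 360.9 307.1 | -8 -36 362.2 312.1 | -8 -42 363.6 317.3 | -8 -48 365.0 322.9 | 
0 0 355.7 274.7 | 0 -19 359.1 286.4 | 0 -30 361.4 294.2 | 0 -36 362.7 298.8 | 0 -42 364.1 303.7 | 0 -48 365.6 308.9 | 
276 [[0.0015, -0.0372, -0.0059], [0.0013, -0.0335, -0.0055], [0.0017, -0.0314, -0.0065]]
278 [[0.0002, -0.0372, -0.006], [0.0003, -0.0334, -0.0064], [0.0003, -0.0315, -0.0064]]
280 [[-0.0008, -0.0371, -0.0069], [-0.0012, -0.0335, -0.006], [0.0091, -0.0278, -0.0312]]
282 [[-0.0022, -0.0372, -0.0067], [0.0097, -0.0288, -0.0354], [0.0096, -0.0272, -0.0352]]
284 [[0.0095, -0.0316, -0.0378], [0.0094, -0.0285, -0.0376], [0.0093, -0.0269, -0.0373]]
286 [[0.0099, -0.031, -0.0414], [0.0096, -0.028, -0.0407], [0.0085, -0.0268, -0.0381]]
288 [[0.0092, -0.0309, -0.0424], [0.0096, -0.0276, -0.0433], [0.0078, -0.0267, -0.0392]]
290 [[0.0092, -0.0305, -0.0448], [0.0093, -0.0274, -0.0452], [0.0077, -0.0264, -0.0415]]
```

The fingers physically end about 31 mm behind the stated TCP: inner tip edge at tool z≈-0.031, and no contact at TCP z 28 mm agrees. I'll allow for this. Back off to the far side, go 3.1 cm lower so the fingertips are at about 27 mm, then push one step.

Emit:
servo_tool(series="-0.06 1.7 0 0 0;-0.06 3.4 0 0 0;-0.06 3.4 0 0 0;-0.06 3.4 0 1.5 0;-0.06 3.4 0 2.6 0;-0.06 3.4 0 3.1 0;-0.06 3.4 0 3.1 0;-0.06 2.8 0 3.1 0;-0.06 2.2 0 3.1 0;-0.06 1.9 0 3.1 0;-0.06 1.7 0 3.1 0;-0.06 1.5 0 3.1 0;-0.06 1.3 0 3.1 0;-0.06 1.1 0 3.1 0;-0.06 1.1 0 3.1 0;-0.06 1.1 0 3.1 0")

```text
time: 5.3
tool_pos: [0.5772, -0.1833, -0.0013]
ee_rot: [3.141, -0.004, -0.243]
wrist_force: [2.7, -0.3, 5.4]
width: 0.0498
```

```bash
python3 look.py w5
```

```text
[ 0.57717094 -0.18334345 -0.00127227] 5.3 [ 2.7 -0.3  5.4]
blue 2606 N [-18.8  -2.3   8.5] Z [25.5 33.3 35.8]
white 233 N [ 8.9  9.9 10.9] Z [17.3 21.8 25. ]
end -45 -4.8
end 30 -5.9
tcp N 13.835223641937857
```

Emit:
servo_tool(series="-0.06 -0.2 0 0 0;-0.06 -0.4 0 0 0;-0.06 -0.4 0 0 0;-0.06 -0.4 0 0 0")

```text
time: 5.68
tool_pos: [0.5742, -0.1825, -0.0004]
ee_rot: [3.142, -0.006, -0.243]
wrist_force: [2.2, 0.0, 7.9]
width: 0.0497
```

```bash
python3 look.py w6
```

```text
[ 5.74213141e-01 -1.82521574e-01 -3.70526800e-04] 5.6833 [2.2 0.  7.9]
blue 2452 N [-20.5  -4.7   6. ] Z [26.8 33.6 36. ]
white 361 N [6.6 7.9 9.2] Z [18.3 22.5 26.4]
end -45 -6.5
end 30 -7.7
tcp N 10.767511490337045
```

Emit:
servo_tool(series="-0.06 -0.2 0 0 0;-0.06 -0.4 0 0 0;-0.06 -0.5 0 0 0;-0.06 -0.5 0 0 0;-0.06 -0.5 0 0 0")

```text
time: 6.15
tool_pos: [0.5699, -0.1813, 0.0006]
ee_rot: [-3.141, -0.007, -0.243]
wrist_force: [2.4, -0.1, 12.0]
width: 0.0498
```

```bash
python3 look.py w7
```

```text
[ 0.56990375 -0.18132546  0.00062136] 6.15 [ 2.4 -0.1 12. ]
blue 2197 N [-21.7  -8.    2.4] Z [28.5 33.6 35.9]
white 437 N [3.2 4.9 6.6] Z [20.5 24.4 28.5]
end -45 -9.7
end 30 -9.9
tcp N 6.298300824841877
```

Emit:
servo_tool(series="-0.06 0 0 -1.0 0;-0.06 0 0 -1.5 0;-0.06 1.8 0 -1.5 0;-0.06 1.8 0 -1.5 0;-0.06 1.8 0 0 0;-0.06 1.8 0 0.2 0;-0.06 1.8 0 0.2 0;-0.06 1.8 0 0.2 0")

```text
time: 6.87
tool_pos: [0.5831, -0.1848, -0.0057]
ee_rot: [-3.141, 0.002, -0.243]
wrist_force: [-0.5, 0.8, -1.7]
width: 0.0498
```

```bash
python3 look.py w8
```

```text
[ 0.58313688 -0.18479174 -0.00573014] 6.8667 [-0.5  0.8 -1.7]
blue 2268 N [-23.5  -9.7  -0.8] Z [29.6 33.6 35.5]
white 577 N [-0.5  1.8  4.1] Z [22.3 26.1 29.6]
end -45 -7.3
end 30 -11.6
tcp N 19.9722405232496
```

One clean 30° step: the scale's normal is now about 32° up and the axis moved 9.4 mm. Next step with the fingertips 2 mm lower.

Emit:
servo_tool(series="-0.06 -0.6 0 0 0;-0.06 -0.9 0 0 0;-0.06 -1.1 0 0 0;-0.06 -1.3 0 0 0;-0.06 -1.5 0 0 0;-0.06 -1.7 0 0 0;-0.06 -1.7 0 0 0;-0.06 -1.7 0 0 0")

```text
time: 7.58
tool_pos: [0.5693, -0.1814, -0.0034]
ee_rot: [3.141, -0.004, -0.243]
wrist_force: [2.9, 0.1, 5.2]
width: 0.0497
```

```bash
python3 look.py w9
```

```text
[ 0.56928047 -0.18136518 -0.00338408] 7.5833 [2.9 0.1 5.2]
blue 1880 N [-28.6 -15.6  -7. ] Z [30.3 34.2 36. ]
white 598 N [-6.3 -3.8 -1.1] Z [26.  29.3 32.5]
end -45 -13.7
end 30 -15.8
tcp N 5.703318392718616
```

Emit:
servo_tool(series="-0.06 -0.2 0 0 0;-0.06 -0.4 0 0 0;-0.06 -0.4 0 0 0;-0.06 0 0 -1.5 0;-0.06 0 0 -1.5 0;-0.06 0.4 0 -1.5 0;-0.06 0.4 0 0 0;-0.06 0.4 0 0.1 0;-0.06 0.4 0 0.1 0")

```text
time: 8.38
tool_pos: [0.5694, -0.1811, -0.0088]
ee_rot: [-3.141, 0.006, -0.243]
wrist_force: [-0.1, -0.4, 0.1]
width: 0.0497
```

```bash
python3 look.py w10
```

```text
[ 0.56935494 -0.18114853 -0.00876113] 8.3833 [-0.1 -0.4  0.1]
blue 2179 N [-42.8 -22.1 -15.5] Z [22.7 31.  34.8]
white 712 N [-44.7 -32.7 -28.6] Z [30.1 34.9 36.1]
end -45 None
end 30 -27.9
tcp N 5.7231863646698065
```

```bash
python3 - <<'E'
from h import *
o=robot.get_obs(); print(o['tool_pos'],o['ee_rot'])
p=cv2.imread('pics/w10.png'); cv2.imwrite('pics/w10c.png',cv2.resize(p[200:480,60:500],(800,509),interpolation=cv2.INTER_CUBIC))
E
```

```text
[ 0.57017975 -0.18144519 -0.00773333] [-3.14118684  0.00397554 -0.24319631]
```

View pics/w10c.png

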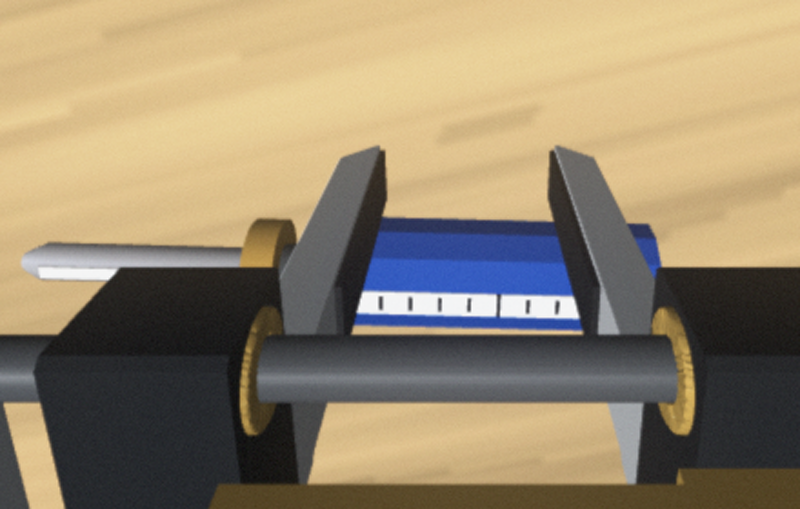

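The scale band now lies on top of the handle (crop (350-580,305)), with the stripe on the rod up too. I'll lift, turn to the gripping yaw, open and measure from above.

Emit:
servo_tool(series="-0.06 0 0 -4 0;-0.06 0 0 -8 0;-1 0 0 -12 0;-1 -3.7 0 -12 -1.57;-1 -3.7 0 -12 -1.57;-1 -3.7 0 -12 -1.57;-1 -3.7 0 -12 -1.57;-1 -3.7 0 -12 -1.57;-1 -3.7 0 -12 -1.57;-1 -3.7 0 -12 -1.57;-1 -3.7 0 -12 -1.57;-1 -3.7 0 -12 -1.57;-1 -3.7 0 -12 -1.57;-1 -3.7 0 -12 -1.57;-1 -3.7 0 -12 -1.57;-1 -3.7 0 -12 -1.57;-1 -3.7 0 -12 -1.57;-1 -3.7 0 -12 -1.57;-1 -3.7 0 -12 -1.57")

```text
time: 10.02
tool_pos: [0.5357, -0.1731, 0.1142]
ee_rot: [3.142, 0.0, 1.325]
wrist_force: [0.0, -0.9, -0.1]
width: 0.0939
```

```bash
cat > meas.py <<'E'
from h import *
import sys
o=robot.get_obs(); print(o['tool_pos'].round(4),o['ee_rot'].round(3),o['time'],o['wrist_force'].round(1),o['width'])
p,D=snapshot('wrist'); save(sys.argv[1]+'.png',p); np.save(sys.argv[1]+'.npy',D)
c,T=extr('wrist',o); v,u=np.mgrid[0:480,0:640]
X=np.stack([(u-c['cx'])/c['fx']*D,(v-c['cy'])/c['fy']*D,D],-1)@T[:3,:3].T+T[:3,3]
hsv=cv2.cvtColor(p,cv2.COLOR_RGB2HSV); H,S,V=hsv[...,0],hsv[...,1],hsv[...,2]
near=(abs(X[...,0]-.53)<.12)&(abs(X[...,1]+.17)<.2)&(X[...,2]<.05)&(D>0)
b=near&(H>100)&(H<130)&(S>150)
n,lab,st,ce=cv2.connectedComponentsWithStats((b).astype(np.uint8)); 
w=near&(S<40)&(V>180)&(X[...,2]>.028)
P=X[w]; print('white',w.sum(),P.mean(0).round(4))
if w.sum()>50:
    m=P.mean(0); U,s,Vt=np.linalg.svd(P-m,full_matrices=False); a=Vt[0]; a=a if a[1]>0 else -a
    print('axis',a.round(3),'yaw',np.arctan2(a[1],a[0]),'normal',Vt[2].round(3)); t=(P-m)@a; print('ext',np.percentile(t,[1,99]))
B=X[b]; print('blue',b.sum(),B.min(0).round(4),B.max(0).round(4),'zmax',np.percentile(B[:,2],95))
E
python3 meas.py w11
```

```text
[ 0.5357 -0.1731  0.1142] [3.142 0.    1.325] 10.0167 [ 0.  -0.9 -0.1] 0.09391123796949637
white 815 [ 0.5315 -0.1784  0.0348]
axis [0.268 0.963 0.003] yaw 1.2993519667258824 normal [ 0.002 -0.003  1.   ]
ext [-0.05044778  0.04529171]
blue 1921 [ 0.5063 -0.231   0.0113] [ 0.5586 -0.1292  0.0359] zmax 0.034267967542412736
```

View pics/w11.png

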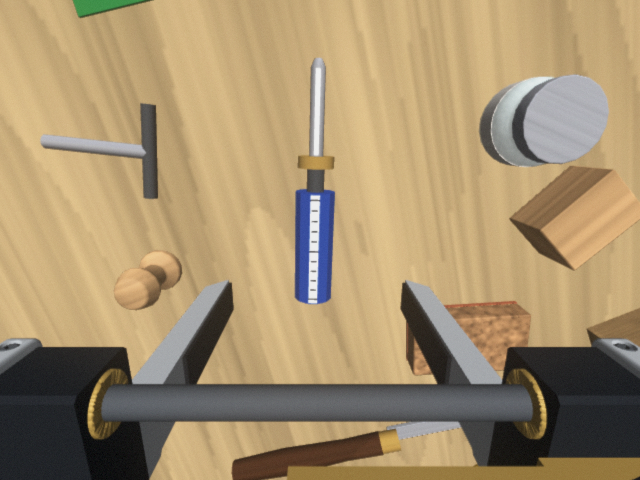

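The scale faces up: the white band on the handle at (313,250) has its normal along z within 0.2°, and the stripe on the rod is up at (317,110). The axis yaw is 1.30. Descend for the grasp, 12 mm ahead of the handle's centre and near the centre of mass.

Emit:
servo_tool(series="-1 0.4 -0.25 3 0.025;-1 0.4 -0.25 6 0.025;-1 0.4 -0.25 9 0.025;-1 0.4 -0.25 12 0.025;-1 0.4 -0.25 13 0.025;-1 0.4 -0.25 13.6 0.025;-1 0.4 -0.25 14 0.025;-1 0.4 -0.25 14 0.025")

```text
time: 10.73
tool_pos: [0.535, -0.1689, -0.0251]
ee_rot: [3.14, 0.0, 1.302]
wrist_force: [-0.1, -0.2, 0.1]
width: 0.094
```

Emit:
servo_tool(series="-1 0 0 0.1 0;-1 0 0 0.2 0;-1 0 0 0.2 0;-1 0 0 0.2 0")

```text
time: 11.07
tool_pos: [0.535, -0.1689, -0.0269]
ee_rot: [3.14, 0.0, 1.302]
wrist_force: [-0.8, 0.3, -0.4]
width: 0.0941
```

```bash
python3 meas.py w12
```

```text
[ 0.535  -0.1689 -0.0269] [3.14  0.    1.302] 11.0667 [-0.8  0.3 -0.4] 0.09409524406708511
white 1906 [ 0.5346 -0.1679  0.0348]
axis [0.273 0.962 0.003] yaw 1.2942021884499009 normal [ 0.05  -0.011 -0.999]
ext [-0.06213662  0.03471475]
blue 6071 [ 0.5068 -0.2324  0.0048] [ 0.5598 -0.1287  0.036 ] zmax 0.03438135171898042
```

Emit:
servo_tool(series="0 0 0 0 0;0.2 0 0 0 0;0.3 0 0 0 0;1 0 0 0 0;1 0 0 0 0;1 0 0 0 0;1 0 0 0 0;1 0 0 0 0;1 0 0 0 0;1 0 0 0 0;1 0 0 0 0;1 0 0 0 0")

```text
time: 12.12
tool_pos: [0.5343, -0.1686, -0.0279]
ee_rot: [3.142, 0.0, 1.302]
wrist_force: [0.3, -0.1, -0.7]
width: 0.0337
```

```bash
python3 meas.py w13
```

```text
[ 0.5343 -0.1686 -0.0279] [3.142 0.    1.302] 12.1167 [ 0.3 -0.1 -0.7] 0.033718612189692174
white 2016 [ 0.5346 -0.1678  0.035 ]
axis [0.274 0.962 0.005] yaw 1.29336031240655 normal [ 0.069 -0.014 -0.998]
ext [-0.06201428  0.03450649]
blue 6717 [ 0.5059 -0.2326  0.005 ] [ 0.5597 -0.1285  0.036 ] zmax 0.034356202700360786
```

Gripped: the width of 33.7 mm matches the 34 mm flats. Lift 10.8 cm, back the gauge away from the stem a little, and check how it sits.

Emit:
servo_tool(series="1 0 0 -1 0;1 0 0 -2 0;1 0 0 -4 0;1 0 0 -6 0;1 0 0 -8 0;1 0 0 -10 0;1 0 0 -10.8 0;1 0 0 -10.8 0;1 0 0 -10.8 0")

```text
time: 12.92
tool_pos: [0.5344, -0.1686, 0.0804]
ee_rot: [3.141, 0.0, 1.302]
wrist_force: [-0.4, -0.5, -1.5]
width: 0.0334
```

```bash
python3 - <<'E'
from h import *
o=robot.get_obs(); print(o['tool_pos'].round(4),o['ee_rot'].round(3),o['time'],o['wrist_force'].round(1),o['width'])
p,D=snapshot('wrist'); save('w14.png',p); np.save('w14.npy',D)
c,T=extr('wrist',o); v,u=np.mgrid[0:480,0:640]
X=np.stack([(u-c['cx'])/c['fx']*D,(v-c['cy'])/c['fy']*D,D],-1)@np.array(c.get('tool_from_camera'))[:3,:3].T+np.array(c['tool_from_camera'])[:3,3]
hsv=cv2.cvtColor(p,cv2.COLOR_RGB2HSV)
w=(hsv[...,1]<40)&(hsv[...,2]>185)&(abs(X[...,1])<.015)&(X[...,2]<.03)&(D>0)
for r in range(0,480,15):
    m=w.copy(); m[:r]=0; m[r+15:]=0
    if m.sum()>5: print(r,m.sum(),np.median(X[m],0).round(4),np.argwhere(m)[:,1].mean().round(1))
t,Dt=snapshot('top'); save('t2.png',t); np.save('t2.npy',Dt)
s,Ds=snapshot('scene'); save('s2.png',s); np.save('s2.npy',Ds)
a=cv2.resize(p[0:400,160:480],(480,600)); b=cv2.resize(t[160:240,130:290],(320,160),interpolation=cv2.INTER_CUBIC); cc=cv2.resize(s[270:430,360:520],(320,320),interpolation=cv2.INTER_CUBIC)
im=np.zeros((600,800,3),np.uint8); im[:,:480]=a; im[:160,480:]=b; im[170:490,480:]=cc; save('m1.png',im)
E
```

```text
[ 0.5344 -0.1686  0.0804] [3.141 0.    1.302] 12.9167 [-0.4 -0.5 -1.5] 0.03338238891627159
0 210 [ 0.1338  0.0006 -0.0514] 318.4
15 207 [ 0.1286  0.0006 -0.0516] 317.8
30 197 [ 0.1233  0.0006 -0.0516] 317.6
45 190 [ 0.1179  0.0002 -0.0516] 317.4
60 181 [ 0.1122  0.0006 -0.0517] 317.6
75 178 [ 0.1066  0.0002 -0.0517] 317.4
90 175 [ 0.1007  0.0002 -0.0517] 317.2
105 166 [ 0.0948  0.0002 -0.0517] 317.0
120 164 [ 0.0888  0.0002 -0.0516] 317.0
135 165 [ 0.0825  0.0002 -0.0517] 316.9
150 164 [ 0.0762  0.0002 -0.0516] 317.0
165 134 [ 0.0701  0.0002 -0.0516] 317.0
240 53 [ 0.0351  0.0001 -0.0626] 316.7
255 206 [ 0.0303  0.0001 -0.0628] 316.9
270 217 [ 0.0243  0.0001 -0.0627] 316.9
285 207 [ 0.0168 -0.0003 -0.0627] 316.5
300 227 [ 0.0088  0.0001 -0.0627] 316.5
315 227 [ 0.0007  0.0001 -0.0627] 316.5
330 219 [-0.0073  0.0001 -0.0627] 316.5
345 192 [-0.0162 -0.0002 -0.0627] 316.5
360 217 [-0.0242  0.0001 -0.0627] 316.5
375 124 [-0.0305 -0.0002 -0.0627] 316.5
420 85 [-0.0604 -0.0005 -0.0626] 316.2
```

View pics/m1.png

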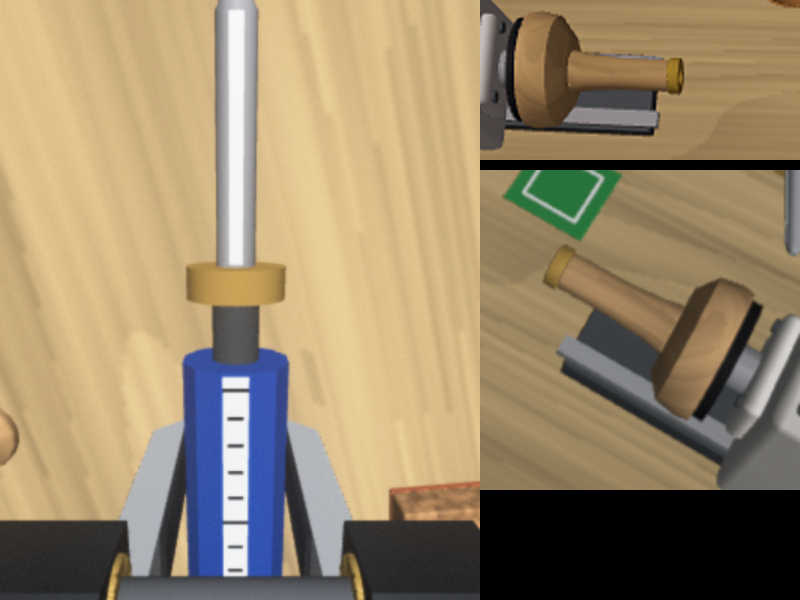

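The gauge sits level in the hand (rod at tool z -51.6 mm all along), centred, scale up. Now fit the bore axis from the depth clouds.

```bash
cat > bore.py <<'E'
from h import *
from scipy.optimize import least_squares
def cloud(name,png,npy,o=None):
    p=cv2.cvtColor(cv2.imread(png),cv2.COLOR_BGR2RGB);D=np.load(npy);c,T=extr(name,o)
    v,u=np.mgrid[0:480,0:640]
    X=np.stack([(u-c['cx'])/c['fx']*D,(v-c['cy'])/c['fy']*D,D],-1)@T[:3,:3].T+T[:3,3]
    return X[D>0],cv2.cvtColor(p,cv2.COLOR_RGB2HSV)[D>0]
def fit(X,h,label):
    m=(abs(X[:,0]-.595)<.05)&(X[:,1]>.12)&(X[:,1]<.27)&(X[:,2]>.085)&(X[:,2]<.16)
    P=X[m]; print(label,m.sum())
    res=[]
    for y in np.arange(.135,.235,.01):
        q=P[(P[:,1]>=y)&(P[:,1]<y+.01)]
        if len(q)<15: continue
        f=least_squares(lambda t:np.hypot(q[:,0]-t[0],q[:,2]-.125)-t[1],[.595,.02],loss='soft_l1',f_scale=.001)
        g=least_squares(lambda t:np.hypot(q[:,0]-t[0],q[:,2]-t[2])-t[1],[.595,.02,.125],loss='soft_l1',f_scale=.001)
        res.append((y+.005,*f.x)); print(round(y,3),len(q),f.x.round(4),'free',g.x.round(4))
    if len(res)>2:
        res=np.array(res); k=np.polyfit(res[:,0],res[:,1],1); print('line x=',k,'yaw',np.pi/2-np.arctan(k[0]))
    b=(abs(X[:,0]-.595)<.028)&(X[:,2]>.1)&(X[:,2]<.15)&(X[:,1]<.2)&(X[:,1]>.11)
    print('min y pcts',np.percentile(X[b][:,1],[0.5,2,5,10,20]).round(4) if b.any() else None)
if __name__=='__main__':
    fit(*cloud('top','pics/t2.png','t2.npy'),'top'); fit(*cloud('scene','pics/s2.png','s2.npy'),'scene')
E
python3 bore.py
```

```text
top 1019
0.135 78 [0.5913 0.018 ] free [0.5916 0.0175 0.1278]
0.145 71 [0.5917 0.0208] free [0.5916 0.0204 0.1256]
0.155 67 [0.5921 0.0185] free [0.5916 0.0173 0.1268]
0.165 65 [0.5925 0.0183] free [0.5923 0.0179 0.1255]
0.175 65 [0.5921 0.0176] free [0.5924 0.0184 0.1238]
0.185 70 [0.5935 0.018 ] free [0.5934 0.0177 0.1254]
0.195 65 [0.594  0.0176] free [0.5942 0.0182 0.124 ]
0.205 70 [0.5934 0.0183] free [0.5934 0.0182 0.1251]
0.215 68 [0.5935 0.0191] free [0.5932 0.0181 0.1265]
0.225 75 [0.5934 0.0191] free [0.5935 0.0196 0.1244]
line x= [0.0264528 0.5878485] yaw 1.5443496981236304
min y pcts [0.1399 0.1403 0.1407 0.1419 0.1468]
scene 1427
0.135 28 [0.593  0.0206] free [0.5925 0.0215 0.1239]
0.145 116 [0.5936 0.0212] free [0.5935 0.0215 0.1246]
0.155 105 [0.5938 0.0184] free [0.5936 0.0187 0.1246]
0.165 101 [0.5938 0.0184] free [0.5939 0.0182 0.1253]
0.175 102 [0.5942 0.0184] free [0.5943 0.0183 0.1252]
0.185 100 [0.5942 0.0182] free [0.5943 0.0181 0.125 ]
0.195 105 [0.5944 0.0182] free [0.5941 0.0187 0.1243]
0.205 103 [0.5945 0.0184] free [0.5943 0.0188 0.1245]
0.215 107 [0.595  0.0191] free [0.5951 0.0189 0.1252]
0.225 113 [0.5952 0.0197] free [0.5952 0.0196 0.1251]
line x= [0.02093995 0.59030066] yaw 1.5498594317377008
min y pcts [0.1422 0.1435 0.1451 0.1478 0.1532]
```

Emit:
servo_tool(series="1 1 0.1 0 -0.03;1 3 0.3 0 -0.06;1 5 0.5 0 -0.09;1 7 0.7 0 -0.12;1 9 0.9 0 -0.15;1 11 1.1 0 -0.18;1 13 1.3 0 -0.21;1 14.5 1.4 0 -0.24;1 15.2 1.4 0.1 -0.245;1 15.2 1.4 0.1 -0.245;1 15.2 1.4 0.1 -0.245")

```text
time: 13.98
tool_pos: [0.5876, -0.0256, 0.0783]
ee_rot: [-3.14, 0.0, 1.547]
wrist_force: [-0.4, -0.2, -1.1]
width: 0.0333
```

```bash
cat > hand.py <<'E'
from h import *
from bore import cloud
import sys
k=sys.argv[1]; o=robot.get_obs(); print(o['tool_pos'].round(4),o['ee_rot'].round(4),o['time'],o['wrist_force'].round(1),o['width'])
for n in('top','scene','wrist'):
    p,D=snapshot(n); save(n+k+'.png',p); np.save(n+k+'.npy',D)
    X,h=cloud(n,f'pics/{n}{k}.png',f'{n}{k}.npy',o)
    # rod: grey/white points at z .1-.145 ahead of the collar; collar/ring: brass
    m=(X[:,2]>.115)&(X[:,2]<.145)&(abs(X[:,0]-.59)<.02)&(X[:,1]>.045)&(X[:,1]<.135)&(h[:,1]<60)
    r=X[m]
    if len(r)>10:
        e=np.percentile(r[:,1],99); f=np.polyfit(r[:,1],r[:,0],1); print(n,'rod',len(r),'x at .08,.11:',np.polyval(f,[.08,.11]).round(4),'yaw',np.pi/2-np.arctan(f[0]),'ymax',e.round(4),'z',np.percentile(r[:,2],[50,95]).round(4))
        for y in(.06,.08,.1): 
            s=r[abs(r[:,1]-y)<.01]
            if len(s)>3:print('  y',y,len(s),'x',s[:,0].min().round(4),s[:,0].max().round(4),'zmax',np.percentile(s[:,2],90).round(4))
    m=(X[:,2]>.1)&(X[:,2]<.155)&(abs(X[:,0]-.59)<.03)&(X[:,1]>.13)&(X[:,1]<.15)&(h[:,0]<30)&(h[:,1]>100)
    r=X[m]
    if len(r)>10: print(n,'ring',len(r),'x',np.percentile(r[:,0],[1,99]).round(4),'mid',r[:,0].mean().round(4),'ymin',np.percentile(r[:,1],[2,10]).round(4),'zmax',np.percentile(r[:,2],98).round(4))
E
python3 hand.py A; python3 - <<'E'
import cv2,numpy as np
w=cv2.imread('pics/wristA.png');t=cv2.imread('pics/topA.png');s=cv2.imread('pics/sceneA.png')
im=np.zeros((600,800,3),np.uint8);im[:480,:400]=cv2.resize(w[:,120:520],(400,480));im[:280,400:]=cv2.resize(t[150:255,180:330],(400,280),interpolation=2);im[290:590,400:]=cv2.resize(s[220:370,280:480],(400,300),interpolation=2);cv2.imwrite('pics/mA.png',im)
E
```

```text
[ 0.5876 -0.0256  0.0783] [-3.1400e+00  5.0000e-04  1.5475e+00] 13.9833 [-0.4 -0.2 -1.1] 0.03334243827764039
top rod 53 x at .08,.11: [0.5903 0.5911] yaw 1.5438493777810045 ymax 0.1141 z [0.127  0.1325]
  y 0.06 14 x 0.5861 0.5921 zmax 0.1332
  y 0.1 24 x 0.5866 0.5943 zmax 0.1303
top ring 115 x [0.5709 0.6121] mid 0.5903 ymin [0.1398 0.1402] zmax 0.151
scene rod 210 x at .08,.11: [0.594  0.5947] yaw 1.5487927271624153 ymax 0.1159 z [0.1274 0.1314]
  y 0.06 56 x 0.5859 0.5989 zmax 0.1313
  y 0.08 62 x 0.5861 0.5996 zmax 0.1305
  y 0.1 58 x 0.587 0.5998 zmax 0.1307
scene ring 86 x [0.5767 0.6155] mid 0.6001 ymin [0.1425 0.1431] zmax 0.1491
wrist rod 4530 x at .08,.11: [0.5905 0.5913] yaw 1.5434006685638428 ymax 0.1106 z [0.1288 0.1308]
  y 0.06 1233 x 0.5841 0.596 zmax 0.1305
  y 0.08 1392 x 0.5845 0.5962 zmax 0.1304
  y 0.1 1543 x 0.5852 0.5969 zmax 0.1304
```

View pics/mA.png

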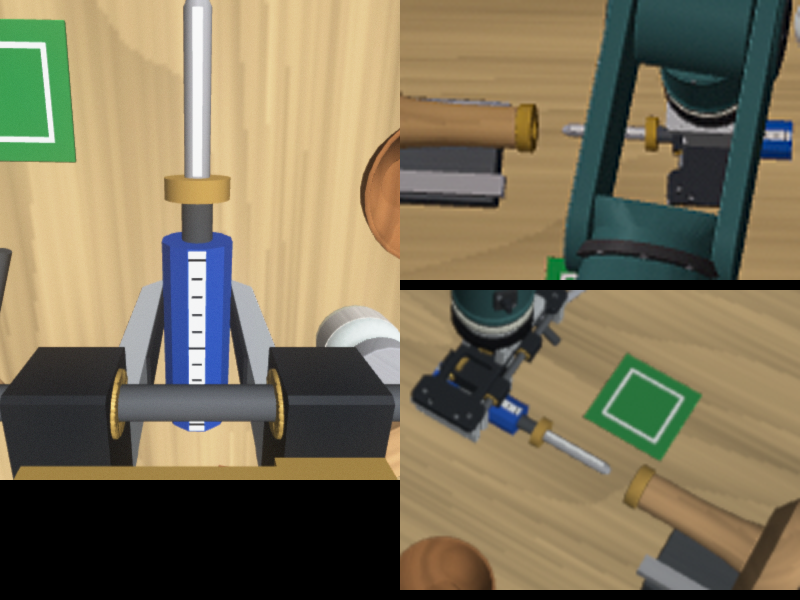

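The rod and bore axes agree within about 1 mm in both fixed cameras: top rod x .5905 against bore .5905, scene .5934 against .5924, heights .1245 and .125. The tip is about 26 mm short of the mouth. Inserting slowly.

Emit:
servo_tool(series="1 0.5 0 0 0;1 1 0 0 0;1 1.5 0 0 0;1 2 0 0 0;1 2.5 0 0 0;1 3 0 0 0;1 3.5 0 0 0;1 4 0 0 0;1 4.5 0 0 0;1 4.5 0 0 0")

```text
time: 14.97
tool_pos: [0.5892, 0.0204, 0.0791]
ee_rot: [3.142, -0.0, 1.548]
wrist_force: [0.1, 0.1, -1.1]
width: 0.0338
```

```bash
python3 hand.py B
```

```text
[0.5892 0.0204 0.0791] [ 3.1416e+00 -4.0000e-04  1.5480e+00] 14.9667 [ 0.1  0.1 -1.1] 0.03376381616633946
top rod 56 x at .08,.11: [0.5895 0.5922] yaw 1.4783678518677743 ymax 0.1084 z [0.1288 0.1325]
  y 0.06 4 x 0.5857 0.5901 zmax 0.131
  y 0.08 16 x 0.5848 0.5951 zmax 0.1324
  y 0.1 36 x 0.5862 0.5985 zmax 0.132
top ring 35 x [0.5742 0.6093] mid 0.591 ymin [0.1443 0.145 ] zmax 0.1504
scene rod 226 x at .08,.11: [0.5937 0.5951] yaw 1.5261591630243723 ymax 0.1345 z [0.1285 0.1398]
  y 0.06 52 x 0.5735 0.6074 zmax 0.1399
  y 0.08 23 x 0.5877 0.5994 zmax 0.1327
  y 0.1 61 x 0.5863 0.5998 zmax 0.1306
scene ring 82 x [0.5768 0.6167] mid 0.5999 ymin [0.1425 0.1435] zmax 0.1472
wrist rod 4555 x at .08,.11: [0.5906 0.5915] yaw 1.5406916052188464 ymax 0.1344 z [0.1302 0.1418]
  y 0.06 998 x 0.5732 0.6071 zmax 0.1421
  y 0.08 488 x 0.584 0.5973 zmax 0.132
  y 0.1 1178 x 0.5855 0.5974 zmax 0.1313
wrist ring 4191 x [0.571  0.6118] mid 0.5913 ymin [0.1416 0.1419] zmax 0.1481
```

The tip is in without force, and the wrist view shows ring centre x .5914 and rod .5915. The collar has about 54 mm to go.

Emit:
servo_tool(series="1 0.5 0 0 0;1 1 0 0 0;1 1.5 0 0 0;1 2 0 0 0;1 2.5 0 0 0;1 3 0 0 0;1 3.5 0 0 0;1 4 0 0 0;1 4.4 0 0 0;1 4.8 0 0 0;1 4.9 0 0 0;1 5.0 0 0 0;1 5.0 0 0 0")

```text
time: 16.2
tool_pos: [0.5905, 0.0693, 0.079]
ee_rot: [-3.142, 0.0, 1.547]
wrist_force: [-1.0, -0.8, -1.3]
width: 0.0337
```

```bash
cat > gap.py <<'E'
from h import *
import sys
k=sys.argv[1];o=robot.get_obs(); print(o['tool_pos'].round(4),o['time'],o['wrist_force'].round(1),o['wrist_torque'].round(2),o['width'])
p,D=snapshot('wrist'); save('g'+k+'.png',p); c,T=extr('wrist',o)
hsv=cv2.cvtColor(p,cv2.COLOR_RGB2HSV)
for u in(308,312,325,328):
    r=[(v,*pt(c,T,D,u,v)[1:].round(4).tolist(),hsv[v,u,:].tolist()) for v in range(120,230,4)]
    print(u,[(a[0],a[1],a[2],a[3][0]) for a in r]) if u in(312,) else 0
b=(hsv[...,0]>15)&(hsv[...,0]<28)&(hsv[...,1]>130)
P=np.array([pt(c,T,D,u,v) for v,u in np.argwhere(b[100:260,250:390])+[100,250]])
P=P[(P[:,2]>.1)&(P[:,2]<.16)&(P[:,1]>.06)&(P[:,1]<.17)]
h,e=np.histogram(P[:,1],bins=np.arange(.06,.17,.002)); print([(round(a,3),int(n),P[(P[:,1]>=a)&(P[:,1]<a+.002),2].max().round(4)) for a,n in zip(e,h) if n])
E
python3 gap.py 1
```

```text
[0.5905 0.0693 0.079 ] 16.2 [-1.  -0.8 -1.3] [ 0.02 -0.1   0.  ] 0.03370831644292248
312 [(120, 0.1602, 0.1444, 17), (124, 0.1587, 0.1433, 17), (128, 0.1572, 0.1439, 17), (132, 0.1557, 0.1442, 16), (136, 0.1541, 0.1466, 21), (140, 0.1526, 0.1474, 20), (144, 0.1511, 0.1467, 20), (148, 0.1496, 0.1483, 20), (152, 0.1481, 0.1469, 20), (156, 0.1466, 0.1475, 20), (160, 0.145, 0.1475, 20), (164, 0.1435, 0.1481, 20), (168, 0.1419, 0.1464, 19), (172, 0.139, 0.1309, 150), (176, 0.1371, 0.1295, 170), (180, 0.1362, 0.1375, 19), (184, 0.1347, 0.1396, 20), (188, 0.133, 0.1394, 20), (192, 0.1311, 0.1384, 20), (196, 0.1296, 0.1396, 20), (200, 0.1277, 0.139, 20), (204, 0.1246, 0.1306, 21), (208, 0.1229, 0.1315, 12), (212, 0.1209, 0.1312, 10), (216, 0.1192, 0.1317, 0), (220, 0.1173, 0.1316, 173), (224, 0.1154, 0.1319, 15), (228, 0.1136, 0.1323, 150)]
[(np.float64(0.126), 239, np.float64(0.1408)), (np.float64(0.128), 297, np.float64(0.1415)), (np.float64(0.13), 286, np.float64(0.1414)), (np.float64(0.132), 311, np.float64(0.1412)), (np.float64(0.134), 378, np.float64(0.1415)), (np.float64(0.136), 162, np.float64(0.1407)), (np.float64(0.14), 93, np.float64(0.1477)), (np.float64(0.142), 453, np.float64(0.1485)), (np.float64(0.144), 469, np.float64(0.1485)), (np.float64(0.146), 486, np.float64(0.1492)), (np.float64(0.148), 486, np.float64(0.1487)), (np.float64(0.15), 495, np.float64(0.149)), (np.float64(0.152), 501, np.float64(0.1489)), (np.float64(0.154), 318, np.float64(0.1481))]
```

Gap about 4.6 mm. Creeping on.

Emit:
servo_tool(series="1 0.1 0 0 0;1 0.2 0 0 0;1 0.3 0 0 0;1 0.4 0 0 0;1 0.45 0 0 0;1 0.5 0 0 0;1 0.5 0 0 0;1 0.5 0 0 0")

```text
time: 16.92
tool_pos: [0.5906, 0.0742, 0.0791]
ee_rot: [3.142, 0.0, 1.547]
wrist_force: [-0.3, 0.0, -1.9]
width: 0.0334
```

```bash
python3 gap.py 2
```

```text
[0.5906 0.0742 0.0791] 16.9167 [-0.3  0.  -1.9] [-0.07 -0.1   0.  ] 0.03338450097454305
312 [(120, 0.165, 0.1448, 17), (124, 0.1635, 0.1447, 17), (128, 0.162, 0.1446, 16), (132, 0.1605, 0.1456, 16), (136, 0.159, 0.1438, 17), (140, 0.1575, 0.1437, 17), (144, 0.156, 0.1442, 16), (148, 0.1545, 0.1469, 21), (152, 0.1529, 0.1468, 20), (156, 0.1514, 0.1465, 20), (160, 0.1498, 0.146, 20), (164, 0.1484, 0.1479, 20), (168, 0.1467, 0.1468, 20), (172, 0.1452, 0.1471, 20), (176, 0.1436, 0.1473, 20), (180, 0.1421, 0.1477, 19), (184, 0.1396, 0.1404, 20), (188, 0.1378, 0.1392, 20), (192, 0.1362, 0.1401, 20), (196, 0.1345, 0.1402, 20), (200, 0.1329, 0.1407, 20), (204, 0.1296, 0.1316, 19), (208, 0.1275, 0.1306, 8), (212, 0.1259, 0.1318, 0), (216, 0.124, 0.1314, 0), (220, 0.122, 0.1312, 15), (224, 0.1201, 0.1311, 160), (228, 0.1186, 0.1326, 0)]
[(np.float64(0.13), 119, np.float64(0.1404)), (np.float64(0.132), 287, np.float64(0.1419)), (np.float64(0.134), 293, np.float64(0.1415)), (np.float64(0.136), 296, np.float64(0.1416)), (np.float64(0.138), 304, np.float64(0.1414)), (np.float64(0.14), 187, np.float64(0.1475)), (np.float64(0.142), 448, np.float64(0.1488)), (np.float64(0.144), 455, np.float64(0.1484)), (np.float64(0.146), 477, np.float64(0.1489)), (np.float64(0.148), 476, np.float64(0.149)), (np.float64(0.15), 486, np.float64(0.1485)), (np.float64(0.152), 482, np.float64(0.1492)), (np.float64(0.154), 319, np.float64(0.1483))]
```

No contact yet. I'll go on in half-millimetre steps.

Emit:
servo_tool(series="1 0.05 0 0 0;1 0.1 0 0 0;1 0.1 0 0 0")

```text
time: 17.22
tool_pos: [0.5906, 0.0741, 0.0791]
ee_rot: [-3.142, 0.002, 1.546]
wrist_force: [-1.4, -3.9, -1.0]
width: 0.0336
```

Emit:
servo_tool(series="1 0.05 0 0 0;1 0.1 0 0 0;1 0.1 0 0 0")

```text
time: 17.47
tool_pos: [0.5906, 0.0741, 0.0791]
ee_rot: [-3.142, 0.004, 1.546]
wrist_force: [-0.8, -6.4, -0.9]
width: 0.034
```

The collar has stopped: force rises to 6.4 N while the position stands still. One check of the gap, then withdraw.

```bash
python3 gap.py 3 | tail -1; python3 - <<'E'
from h import *
for k,n in(('top','t2'),): pass
t,D=snapshot('top'); c,T=extr('top')
hsv=cv2.cvtColor(t,cv2.COLOR_RGB2HSV)
v,u=np.mgrid[0:480,0:640]
m0=cv2.cvtColor(cv2.imread('pics/top0.png'),cv2.COLOR_BGR2HSV); c0=np.load('top0.npy')
g=(m0[...,0]>50)&(m0[...,0]<85)&(m0[...,1]>100)
P=np.array([onz(c,T,x,y,.003) for y,x in np.argwhere(g)]); P=P[(abs(P[:,0]-.445)<.08)&(abs(P[:,1]-.09)<.08)]
print('mat top',P.mean(0),P.min(0),P.max(0))
c,T=extr('scene');m0=cv2.cvtColor(cv2.imread('pics/scene0.png'),cv2.COLOR_BGR2HSV);g=(m0[...,0]>50)&(m0[...,0]<85)&(m0[...,1]>100)
P=np.array([onz(c,T,x,y,.003) for y,x in np.argwhere(g)]); P=P[(abs(P[:,0]-.445)<.08)&(abs(P[:,1]-.09)<.08)]
print('mat scene',P.mean(0),P.min(0),P.max(0))
E
```

```text
[(np.float64(0.13), 88, np.float64(0.1412)), (np.float64(0.132), 298, np.float64(0.1412)), (np.float64(0.134), 294, np.float64(0.1413)), (np.float64(0.136), 303, np.float64(0.1412)), (np.float64(0.138), 292, np.float64(0.1413)), (np.float64(0.14), 191, np.float64(0.1484)), (np.float64(0.142), 434, np.float64(0.1484)), (np.float64(0.144), 458, np.float64(0.1496)), (np.float64(0.146), 469, np.float64(0.1485)), (np.float64(0.148), 473, np.float64(0.1488)), (np.float64(0.15), 480, np.float64(0.149)), (np.float64(0.152), 487, np.float64(0.1491)), (np.float64(0.154), 356, np.float64(0.148))]
mat top [0.44535211 0.09335205 0.003     ] [0.39485984 0.04292302 0.003     ] [0.49559161 0.1443767  0.003     ]
mat scene [0.4489849  0.09744015 0.003     ] [0.39690919 0.04619953 0.003     ] [0.49932852 0.1474884  0.003     ]
```

Emit:
servo_tool(series="1 -0.2 0 0 0;1 -0.6 0 0 0;1 -1.2 0 0 0;1 -1.8 0 0 0;1 -2.4 0 0 0;1 -3 0 0 0;1 -3.6 0 0 0;1 -4.2 0 0 0;1 -4.8 0 0 0;1 -5.4 0 0 0;1 -6 0 0 0;1 -6.6 0 0 0;1 -7.2 0 0 0;1 -7.8 0 0 0;1 -8.4 0 0 0;1 -9 0 0 0;1 -9.6 0 0 0;1 -10.5 0 0 0;1 -12 0 0 0;1 -12 0 0 0")

```text
time: 19.23
tool_pos: [0.5877, -0.0465, 0.0791]
ee_rot: [3.142, 0.002, 1.544]
wrist_force: [-0.7, -0.6, -2.0]
width: 0.0332
```

The collar was at the mouth and the rod is now fully out (tip about 46 mm clear). The mat centre is about (.447,.0955) in both cameras. Move the tip over it, raising the axis to 0.15 m.

Emit:
servo_tool(series="1 0 0 -1 0;1 0 -0.7 -2 0;1 -0.1 -2 -2.5 0;1 -0.1 -3.7 -2.5 0;1 -0.2 -5.4 -2.5 0;1 -0.2 -7.1 -2.5 0;1 -0.3 -8.8 -2.5 0;1 -0.3 -10.5 -2.5 0;1 -0.4 -12 -2.5 0;1 -0.4 -13.3 -2.5 0;1 -0.4 -14.2 -2.5 0;1 -0.4 -14.5 -2.5 0;1 -0.4 -14.5 -2.5 0;1 -0.4 -14.5 -2.5 0;1 -0.4 -14.5 -2.5 0")

```text
time: 20.48
tool_pos: [0.4433, -0.0442, 0.1043]
ee_rot: [3.141, 0.0, 1.547]
wrist_force: [0.2, 0.2, -2.0]
width: 0.0339
```

```bash
python3 - <<'E'
from h import *
o=robot.get_obs(); print(o['tool_pos'].round(4),o['ee_rot'].round(4),o['time'],o['wrist_force'].round(1),o['width'])
p,D=snapshot('wrist'); s,Ds=snapshot('scene'); t,Dt=snapshot('top')
c=calibration('wrist');A=np.array(c['tool_from_camera']); v,u=np.mgrid[0:480,0:640]
X=np.stack([(u-c['cx'])/c['fx']*D,(v-c['cy'])/c['fy']*D,D],-1)@A[:3,:3].T+A[:3,3]
hsv=cv2.cvtColor(p,cv2.COLOR_RGB2HSV)
w=(hsv[...,1]<40)&(hsv[...,2]>185)&(abs(X[...,1])<.015)&(X[...,2]<.0)&(D>0)
P=X[w]; 
for a,b in((-.03,.035),(.07,.135)):
    q=P[(P[:,0]>a)&(P[:,0]<b)]; print(len(q),np.polyfit(q[:,0],q[:,2],1).round(4),np.polyfit(q[:,0],q[:,1],1).round(4))
# predicted tip in the scene/top views
R0=R.from_euler('xyz',o['ee_rot']).as_matrix(); tip=R0@[.1424,0.0003,-.0457]+o['tool_pos']; print('tip',tip.round(4))
for n in('scene','top'):
    cc,T=extr(n); q=np.linalg.inv(T)@np.append(tip,1); print(n,cc['fx']*q[0]/q[2]+cc['cx'],cc['fy']*q[1]/q[2]+cc['cy'])
im=np.zeros((600,800,3),np.uint8); im[:480,:400]=cv2.resize(p[:,120:520],(400,480)); im[:300,400:]=cv2.resize(s[200:350,300:500],(400,300),interpolation=2); im[305:,400:]=cv2.resize(t[190:300,185:335],(400,293),interpolation=2)[:295] if False else np.pad(cv2.resize(t[190:300,185:335],(400,293),interpolation=2),((0,2),(0,0),(0,0)))
save('fin.png',im)
# displacement of other objects: diff between start and now top view
d=cv2.absdiff(cv2.cvtColor(t,cv2.COLOR_RGB2BGR),cv2.imread('pics/top0.png')).max(2)>50
n,l,st,ce=cv2.connectedComponentsWithStats(d.astype(np.uint8)); print([(s_[:5].tolist()) for s_ in st[1:] if s_[4]>25])
E
```

```text
[ 0.4433 -0.0442  0.1043] [3.1408e+00 1.0000e-04 1.5470e+00] 20.4833 [ 0.2  0.2 -2. ] 0.03390391204229877
1788 [-0.0014 -0.0628] [ 0.0043 -0.    ]
2096 [ 0.0041 -0.052 ] [ 0.017  -0.0012]
tip [0.447  0.0981 0.15  ]
scene 410.5267767511093 244.70434987708597
top 243.19812926708016 256.7559340389126
[[231, 200, 156, 186, 9477], [306, 320, 317, 160, 21523], [209, 362, 21, 33, 312], [284, 388, 8, 19, 91], [113, 397, 125, 83, 5274], [281, 408, 12, 11, 47], [307, 420, 9, 9, 46], [277, 427, 26, 13, 66]]
```

View pics/fin.png

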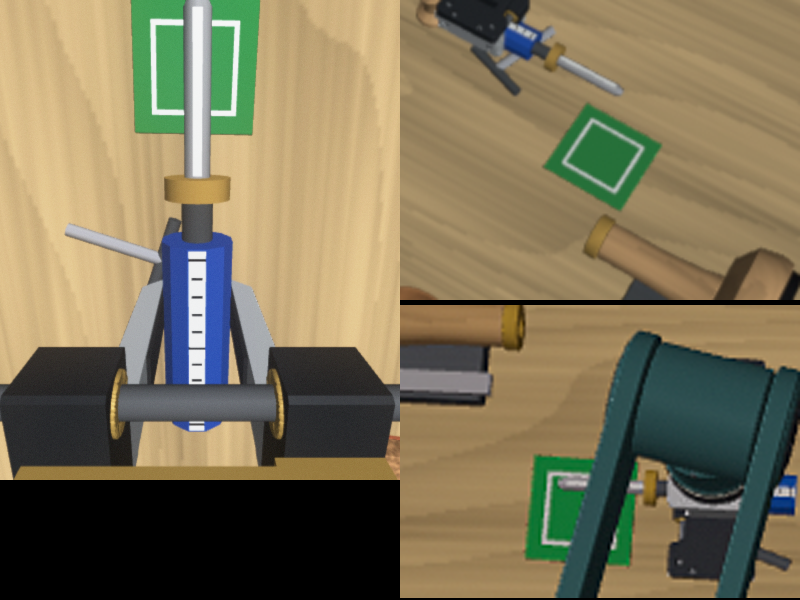

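The tip prediction matches its image in both views: scene crop (620,91), top crop (557,483). Scale up, level. A last 2.5 mm nudge back, hold, and hand in.

Emit:
servo_tool(series="1 -0.1 0 0 0;1 -0.2 0 0 0;1 -0.25 0 0 0;1 -0.25 0 0 0;1 -0.25 0 0 0;1 -0.25 0 0 0;1 -0.25 0 0 0;1 -0.25 0 0 0")

```text
time: 21.3
tool_pos: [0.4426, -0.0468, 0.1041]
ee_rot: [3.142, 0.0, 1.547]
wrist_force: [0.4, -0.2, -1.5]
width: 0.0336
```

```bash
python3 - <<'E'
from h import *
o=robot.get_obs(); print(o['tool_pos'],o['width'],abs(o['qvel']).max()); print(robot.close_job())
E
```

```text
[ 0.44262108 -0.04675557  0.1040865 ] 0.03357016471780221 0.00039440921665821564
the job is handed in; nothing more can be done
None
```

I rolled the smaller gauge three flats towards the robot until its scale faced up, then gripped and lifted it. I pushed the rod in until the collar stopped against the mouth, at about 6 N with no further advance. I drew it fully out and handed in at about 21.3 s, still holding it.

**Last checks**
- **Tip:** about (0.447, 0.0955), within 2–3 mm of my estimate of the mat's centre, which is the average of two camera views about 5 mm apart. It is 0.150 m above the bench.
- **Pose:** level to about 0.4°, scale up, jaws at 33.6 mm, arm still.
- **Other things:** comparing the top views before and after showed nothing else moved wherever the arm was not in the way.

**What disagreed or went wrong**
- **Finger length:** the fingers end about 31–33 mm short of the stated TCP. My first push passed above the handle without touching it, so I allowed for this in every later move.
- **Second push:** it carried the gauge over two flats instead of one. That happened to bring the scale exactly up, which I confirmed from above before gripping.

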